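# Pin back the tension wheel of a component-tape counter

### The job

Lock the tape counter's sprung tension wheel in its threading position. Take the locking pin from the tool stand and put it in the hole in the face of the wheel, turn the wheel back anticlockwise against its spring with the pin until the pin finds the hidden bore in the plate underneath, push it fully home so that it holds the wheel by itself, and let go. Leave the other two tools in the stand and do not shift the circuit-board stack.

Things in the scene. Friction and masses are not known exactly. Their poses are not given: they have to be found in the camera images.
- pin_grip (a point): Locking pin in one of the stand's holes: steel shank under a flat aluminium tab (no other tool has one). Point: middle of the tab, half-way up. Tab 12 mm thick along y, 34 mm wide along x, 32 mm high along z; z runs from nose to tab. Below the tab a round neck 12 mm long, 12 mm thick, then a collar 20 mm wide, 4 mm thick, its underside 32 mm below this point. About 60 g.
- pin_tip (a point): Nose end of the locking pin, 56 mm below the middle of the tab, same axes. The shank below the collar is 24 mm long and 10 mm in diameter; its last 4.5 mm taper to 5 mm. Under the spring's side load it drags in the holes by some 5 N either way, so it takes a push of 10 to 20 N along its axis.
- stand_top (a point): White tool stand, a fixed block 140 x 50 x 34 mm high; middle of its top. Three holes 12.5 mm wide, 28 mm deep along its x at -44, 0 and +44 mm; any tool may be in any of them. The pin's collar rests on the top, its tab's thickness across the stand (along y).
- driver_mid (a point): In the stand: nut driver with a round waisted black handle 19 mm thick, its top 76 mm above the stand. Middle of the tool. Stays in the stand.
- punch_mid (a point): In the stand: plain round steel punch 16 mm thick, its top 50 mm above the stand. Middle of the tool. Stays in the stand.
- wheel_hub (a point): Tension wheel on the tape counter's deck, which slopes 30 degrees down to the far left (+x, +y): aluminium disc, 140 mm diameter, 8 mm thick, hub cap 54 mm wide and 5 mm high; opposite its hole a flat take-up arm, 6 mm above the face, with a roller 102 mm from the axis. Point: on the axis, level with the outer face. z: the axis, out of the deck, 30 degrees from vertical; x, y turn with the wheel.
- lock_hole (a point): Mouth of the hole through the wheel, level with its outer face, 55 mm from the axis; axes as wheel_hub. 11.6 mm in diameter, 8 mm deep. 1 mm under the wheel a flat steel plate spans the hole's whole sweep: a pin put in stops with its nose 9 mm below the face, until it meets the plate's bore. Fully home, the collar is on the face and the nose 24 mm below it.
- wheel (a joint): Turn of the wheel, rad: 0 at rest on its stop, growing anticlockwise as seen facing the deck, up to 1.35. The spring returns it with 0.12 N m at rest plus 0.15 N m per rad (2 to 5 N at the hole). The plate's one bore (11.6 mm, 15 mm deep, same 55 mm radius) is hidden by the wheel; it comes under the hole somewhere from 0.55 to 1.05, different each time.
- board_mid (a point): Two circuit boards stacked on four posts, 80 x 68 x 68 mm high, loose on the bench beyond the stand; middle of it. Not to be shifted.
Things that resemble listed ones, but are neither listed nor needed, are in the scene too. Of the things that look like the part that bears pin_grip, the largest one is meant.

How it is judged:
By the outcome, as a careful person would: the job done as asked, in the order asked, and still so for the second after the job is handed in, with the robot touching nothing.
It also fails if it takes over 64 s, if anything falls off the work surface, if the arm or the gripper's body presses on something with over 40 N, if the wrist force passes 120 N, or if a joint passes its speed limit or range.

### The arm

A 6-joint arm with a two-finger parallel gripper is mounted at the origin on the work surface. World frame = base frame: x ahead of the robot, y to its left, z up, the work surface at z = 0. Lengths are in m, angles in rad, forces in N, time in s.
With the tool pointing down it reaches from about 0.3 to 0.875 m from the base axis. Payload 6.4 kg.
Tool frame: the origin (TCP) lies midway between the tips of the shut fingers; the grasp point (between the pads) lies 19 mm behind it; z points along the fingers, y is the direction in which the jaws open and shut (so a half turn about z gives the same grasp; the last joint's range is limited). The gripper opens to 88 mm and grips with 3 to 60 N. Pads are 18 mm wide; open, the fingers measure 123 mm over their backs; the gripper's body (75 mm by 187 mm) begins 45 mm behind the grasp point.
Start: joints at [-0.206, 0.181, 1.607, -0, 1.354, -0.206], TCP at [0.575, 0, 0.239] pointing down, gripper open.
Joint ranges: [-2.99, 2.99], [-0.89, 2.07], [0.3, 2.58], [-1.14, 4.28], [0, 2.63], [-3.12, 3.12]. Speed limits (rad/s): [2.57, 2.57, 3.01, 3.14, 3.14, 3.14].

### API

Orientations are given as a unit quaternion [x, y, z, w].
In Python, from plant import r gives the robot as it stands. The module is installed in compiled form; this text tells all that it offers.
- The arm moves only by the shell command python3 -m crank 'ROWS'. ROWS is JSON, a list of rows, each an object of numbers: "rx", "ry", "rz": the turn, a rotation vector about the tool's x, y, z in degrees; "dx", "dy", "dz": the shift along the tool's x, y, z in m; "gripper": the closure, from 0 (fully open) to 1 (shut). A call has 1 to 20 rows; each row is the pose to reach, as a shift and turn from the pose commanded when the call began, along the tool's axes at that moment; what a row does not reach only later rows make up. A row lasts 1/8 s, in which the tool goes at most 62.5 mm and 10.7 degrees, less where a joint would pass 70% of its speed; a pose out of reach is approached as far as the arm can. A call with a gripper value outside its range is refused whole. The fingers move at their own pace and stop on an object; the grip force is fixed at half the most. Time passes only in rows, so rows that repeat a pose let the fingers close. It gives the time, the measured TCP pose, the force and the opening at its end, in the units of the state.
- r.get_obs(): the state, without advancing time (a new reading comes with each control period).
- r.grab_frame(name): name is "scene" or "side" or "wrist"; returns a dict with "img" (420x560x3 uint8, blue, green, red), "vertical_fov" (degrees; the focal length in pixels is half the picture's height over the tangent of half this angle, whatever the lens; pixels are square), "cx", "cy" (the principal point, pixels), "cam_to_world" (4x4, takes a point from camera to world coordinates). Camera axes: x right, y up, looking along -z (the intrinsics and any distortion apply to the point x, -y, -z); pixel columns grow to the right and rows downward; lengths in m; the calibration is good to about 2 mm. A picture is of the moment at which its call begins. There is no depth.
- r.hand_in(): hands the job in, once; it reports no verdict.
The state is a dict: "t": time; "q": joint angles; "qd": joint speeds; "joint_torque": joint torques, N m; "tool_pos": TCP position; "eef_rot": TCP orientation; "wrist_force": force on the tool from outside, world axes, zero at the start; "ft_torque": the same for the moment, N m; "grip_width": finger opening in m.
Only numpy, scipy, OpenCV 4.12 (cv2) and the standard library are available. Lean on these libraries where they do the work, as an engineer would, in place of code of your own. Each camera call takes 0.05 s, during which the arm holds its last target. There are 200 camera calls.

## Working session

There is one attempt and no reset: what is moved stays moved. The work goes in short steps, Python scripts to look and compute and a shell command to move; the robot and the scene stay as the last step left them, time stands still between calls to the robot, and variables do not carry over. Pictures are saved under pics/ and viewed, about 8 in all and at most 12, crops included, and the job is handed in when it is done.

```bash
mkdir -p pics; cat > h.py <<'E'
import numpy as np, cv2, pickle
from plant import r
from scipy.spatial.transform import Rotation as R
def grab(n,tag):
    f=r.grab_frame(n); cv2.imwrite(f'pics/{tag}.png',f['img']); pickle.dump(f,open(f'pics/{tag}.pkl','wb')); return f
def load(tag): return pickle.load(open(f'pics/{tag}.pkl','rb'))
def foc(f): return f['img'].shape[0]/2/np.tan(np.radians(f['vertical_fov'])/2)
def ray(f,u,v):
    T=np.array(f['cam_to_world']); d=np.array([(u-f['cx'])/foc(f),-(v-f['cy'])/foc(f),-1]); d=T[:3,:3]@d
    return T[:3,3],d/np.linalg.norm(d)
def atz(f,u,v,z):
    o,d=ray(f,u,v); return o+d*(z-o[2])/d[2]
def proj(f,p):
    T=np.array(f['cam_to_world']); c=T[:3,:3].T@(np.array(p)-T[:3,3]); return f['cx']+foc(f)*c[0]/-c[2], f['cy']-foc(f)*c[1]/-c[2]
def tri(*obs):
    A=np.zeros((3,3));b=np.zeros(3)
    for f,u,v in obs:
        o,d=ray(f,u,v);M=np.eye(3)-np.outer(d,d);A+=M;b+=M@o
    p=np.linalg.solve(A,b); return p,[np.round(np.array(proj(f,p))-(u,v),1) for f,u,v in obs]
E
python3 - <<'E'
from h import *
for n in ['scene','side','wrist']:
    f=grab(n,n); print(n,{k:f[k] for k in f if k!='img'})
o=r.get_obs(); print(o)
a=load('scene')['img'];b=load('side')['img'];
E
```

```text
scene {'vertical_fov': 43.581973769284865, 'cx': 279.1312874072942, 'cy': 206.14848777096586, 'cam_to_world': array([[-0.60451155, -0.5388942 ,  0.58665052,  1.08690894],
       [ 0.79659146, -0.40635982,  0.44756422,  0.61778434],
       [-0.00279856,  0.73787853,  0.67492773,  0.75558702],
       [ 0.        ,  0.        ,  0.        ,  1.        ]])}
side {'vertical_fov': 52.38932096516126, 'cx': 283.801288595424, 'cy': 206.93796623583145, 'cam_to_world': array([[-0.99956344, -0.00666159, -0.02878455,  0.49252272],
       [-0.02141376, -0.50789911,  0.86115036,  0.80358471],
       [-0.02035628,  0.8613908 ,  0.50753473,  0.45221173],
       [ 0.        ,  0.        ,  0.        ,  1.        ]])}
wrist {'vertical_fov': 60.3736794308487, 'cx': 274.49632349907523, 'cy': 210.48710081048432, 'cam_to_world': array([[ 9.99998927e-01, -9.07047720e-04,  1.15042185e-03,
         5.74572652e-01],
       [ 5.27883476e-04,  9.55621326e-01,  2.94597356e-01,
         7.66730009e-02],
       [-1.36658152e-03, -2.94596432e-01,  9.55620780e-01,
         3.83311011e-01],
       [ 0.00000000e+00,  0.00000000e+00,  0.00000000e+00,
         1.00000000e+00]])}
{'t': 0.15, 'q': array([-2.06288190e-01,  1.81375379e-01,  1.60772263e+00,  1.36661272e-06,
        1.35379883e+00, -2.06307172e-01]), 'qd': array([ 5.87490601e-05, -8.75507701e-04, -3.63588549e-03, -5.23643823e-04,
       -2.38312487e-05, -9.13080417e-04]), 'joint_torque': array([ 2.17843895e-03, -4.34232402e+01, -3.42173409e+01,  7.02767819e-02,
        3.56537139e-02, -6.69761539e-05]), 'tool_pos': array([5.74614323e-01, 1.05429641e-04, 2.38041211e-01]), 'eef_rot': array([ 7.07100024e-01,  7.07113238e-01, -3.56312381e-04, -5.46136275e-04]), 'wrist_force': array([0.19074302, 0.5932711 , 0.81780877]), 'ft_torque': array([-0.02241389,  0.02058955,  0.00365866]), 'grip_width': 0.08783189960299921}
```

View pics/scene.png

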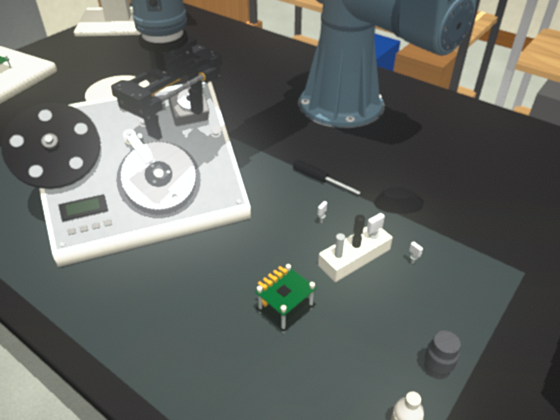

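View pics/side.png

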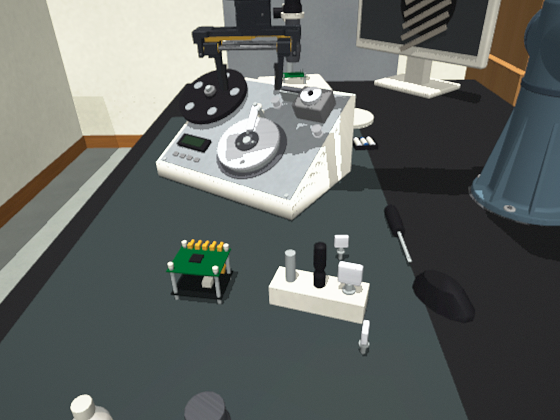

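Scene view: the stand is at about (355,252), with the punch at (340,245), the driver at (358,230) and the large-tab pin at (376,223). Two smaller tab decoys lie loose at (322,210) and (416,252). The largest tab, and the only one in the stand, is the pin at scene (376,223) / side (350,273). The wheel hub is at scene (158,174) / side (247,140). Next is one enlarged crop to confirm.

```bash
python3 - <<'E'
from h import *
def crop(t,x,y,w,h,s): 
    return cv2.resize(load(t)['img'][y:y+h,x:x+w],None,fx=s,fy=s,interpolation=cv2.INTER_CUBIC)
A=crop('scene',110,125,100,100,4);A2=crop('side',205,95,100,75,4)
B=crop('scene',305,190,130,100,3);B2=crop('side',255,225,130,133,3)
top=np.hstack([A[:300],A2])
A=crop('scene',110,130,100,75,4)
out=np.zeros((600,800,3),np.uint8)
out[:300,:400]=crop('scene',110,138,100,75,4);out[:300,400:]=A2
out[300:,:400]=crop('scene',305,200,100,75,4);out[300:,400:]=crop('side',265,235,112,84,400/112)[:300,:400]
cv2.imwrite('pics/c1.png',out)
E
```

```text
(no output)
```

View pics/c1.png

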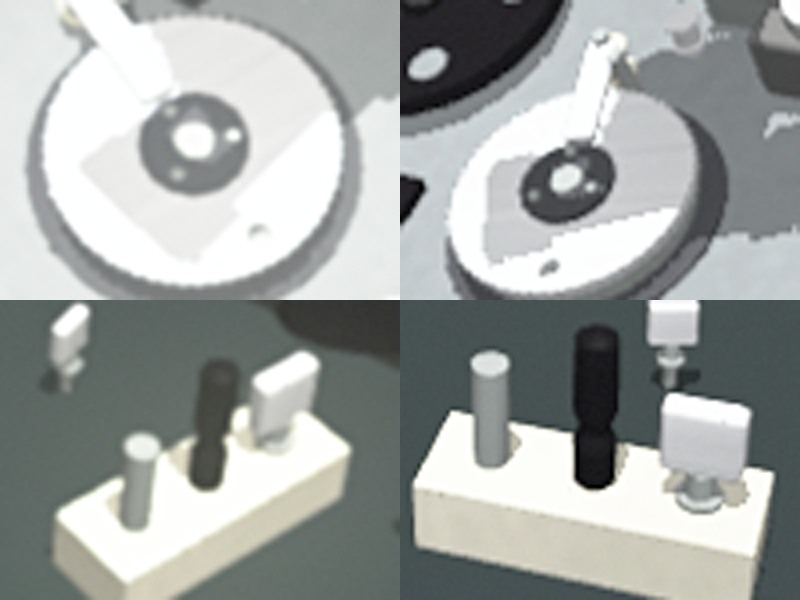

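```bash
cat > m1.py <<'E'
from h import *
s=load('scene');d=load('side')
S=lambda u,v:(s,110+u/4-.4,138+v/4-.4); S2=lambda u,v:(s,305+u/4-.4,200+(v-300)/4-.4)
D=lambda u,v:(d,205+(u-400)/4-.4,95+v/4-.4); D2=lambda u,v:(d,265+(u-400)*.28-.4,235+(v-300)*.28-.4)
pts=dict(hubcap=(S(195,141),D(567,181)),hole=(S(260,232),D(549,268)),
 tab=(S2(285,395),D2(705,437)),collar=(S2(277,440),D2(699,498)),punchtop=(S2(143,440),D2(490,362)),drtop=(S2(220,368),D2(597,337)),
 cr=(S2(350,450),D2(755,555)) ,cl=(S2(57,512),D2(447,412)),cf=(S2(128,583),D2(415,480)))
w=load('wrist')
for k,v in pts.items():
    p,e=tri(*v); print(k,p.round(4),e, 'wrist px',np.round(proj(w,p),0))
E
python3 m1.py
```

```text
hubcap [ 0.597  -0.05    0.1163] [array([0. , 0.4]), array([ 0.2, -0.3])] wrist px [303. 263.]
hole [ 0.6038 -0.0043  0.0866] [array([0. , 0.4]), array([ 0.2, -0.4])] wrist px [309. 199.]
tab [0.418  0.3349 0.068 ] [array([-0. , -0.1]), array([-0.1,  0.2])] wrist px [  25. -334.]
collar [0.4183 0.3351 0.0375] [array([0. , 0.2]), array([ 0.1, -0.2])] wrist px [  54. -284.]
punchtop [0.5012 0.3078 0.0865] [array([0.1, 0.9]), array([ 0.5, -0.9])] wrist px [ 153. -306.]
drtop [0.4596 0.3202 0.1069] [array([0. , 0.6]), array([ 0.4, -0.6])] wrist px [  60. -379.]
cr [0.4001 0.3648 0.0346] [array([-0., -0.]), array([-0.,  0.])] wrist px [  22. -339.]
cl [0.521  0.278  0.0373] [array([0.1, 0.7]), array([ 0.4, -0.7])] wrist px [ 204. -181.]
cf [0.5339 0.3246 0.0361] [array([-0.1, -0.7]), array([-0.5,  0.8])] wrist px [ 219. -263.]
```

View pics/wrist.png

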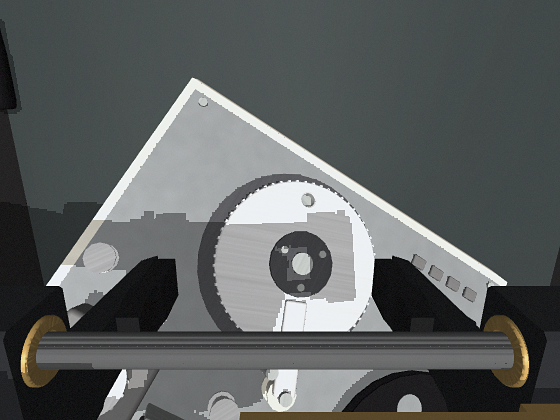

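The wrist view agrees with the triangulated points: hub at (302,264), hole at (308,200). The tab's middle at z 0.068 (expected 0.066), the 87 mm from pin to punch (expected 88) and the 55 mm from hub to hole all check out. Now I move to hover over the pin and work out the deck normal.

```bash
python3 -m crank '[{"dx":0.042,"dy":-0.02,"rz":-9,"gripper":0.45},{"dx":0.084,"dy":-0.039,"rz":-18,"gripper":0.45},{"dx":0.126,"dy":-0.059,"rz":-27,"gripper":0.45},{"dx":0.168,"dy":-0.078,"rz":-36,"gripper":0.45},{"dx":0.21,"dy":-0.098,"rz":-45,"gripper":0.45},{"dx":0.252,"dy":-0.118,"rz":-54,"gripper":0.45},{"dx":0.294,"dy":-0.137,"rz":-63,"gripper":0.45},{"dx":0.335,"dy":-0.157,"dz":0.04,"rz":-72,"gripper":0.45},{"dx":0.335,"dy":-0.157,"dz":0.078,"rz":-72,"gripper":0.45},{"dx":0.335,"dy":-0.157,"dz":0.078,"rz":-72,"gripper":0.45}]'
python3 - <<'E'
from h import *
f=grab('wrist','w2')
o=r.get_obs(); print(o['q'].round(3), R.from_quat(o['eef_rot']).as_matrix().round(3))
print('pred tabtop',proj(f,[.418,.335,.082]),'tcp',proj(f,o['tool_pos']))
w=load('wrist')
for z in (0.03,0.05): # low edge of the deck
    p=atz(w,192,80,z);q=atz(w,505,285,z);d=q-p;print(z,p,q,np.degrees(np.arctan2(d[0],-d[1])))
E
```

```text
[-0.206  0.181  1.608 -0.     1.354 -0.206] [[ 0.     1.    -0.001]
 [ 1.    -0.     0.   ]
 [ 0.    -0.001 -1.   ]]
pred tabtop (np.float64(8.715606607492077), np.float64(-361.15571074600246)) tcp (np.float64(274.9932010751321), np.float64(278.46587902457793))
0.03 [0.4980417  0.09354158 0.03      ] [ 0.82605463 -0.11720435  0.03      ] 57.279547854488555
0.05 [0.50237392 0.0925867  0.05      ] [ 0.8118189  -0.10622947  0.05      ] 57.279547854488555invalid input
```

View pics/w2.png

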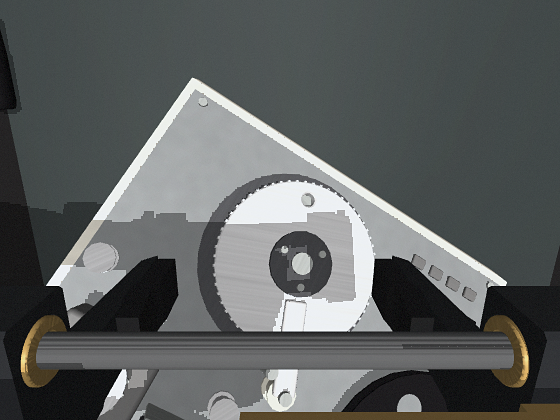

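The move was refused ("invalid input"), so the picture is unchanged. Rows probably need every key, so I'll test with one small row.

```bash
python3 -m crank '[{"rx":0,"ry":0,"rz":-9,"dx":0.042,"dy":-0.02,"dz":0,"gripper":0.45}]'
```

```text
t: 0.32
tool_pos: [0.5556, 0.0405, 0.2383]
eef_rot: [0.65, 0.76, -0.0, 0.0]
wrist_force: [0.4, 0.4, -1.0]
grip_width: 0.0801
```

```bash
python3 -m crank '[{"rx":0,"ry":0,"rz":-9,"dx":0.045,"dy":-0.013,"dz":0,"gripper":0.45},{"rx":0,"ry":0,"rz":-18,"dx":0.09,"dy":-0.026,"dz":0,"gripper":0.45},{"rx":0,"ry":0,"rz":-27,"dx":0.135,"dy":-0.039,"dz":0,"gripper":0.45},{"rx":0,"ry":0,"rz":-36,"dx":0.18,"dy":-0.052,"dz":0,"gripper":0.45},{"rx":0,"ry":0,"rz":-45,"dx":0.225,"dy":-0.065,"dz":0,"gripper":0.45},{"rx":0,"ry":0,"rz":-54,"dx":0.27,"dy":-0.078,"dz":0.02,"gripper":0.45},{"rx":0,"ry":0,"rz":-63,"dx":0.311,"dy":-0.09,"dz":0.05,"gripper":0.45},{"rx":0,"ry":0,"rz":-63,"dx":0.311,"dy":-0.09,"dz":0.078,"gripper":0.45},{"rx":0,"ry":0,"rz":-63,"dx":0.311,"dy":-0.09,"dz":0.078,"gripper":0.45}]'
python3 - <<'E'
from h import *
f=grab('wrist','w3')
o=r.get_obs(); print(o['q'].round(3),o['tool_pos'], R.from_quat(o['eef_rot']).as_matrix().round(3))
print('pred tabtop',proj(f,[.418,.335,.082]),'tcp',proj(f,o['tool_pos']))
E
```

```text
t: 1.45
tool_pos: [0.4154, 0.3347, 0.1584]
eef_rot: [0.156, 0.988, -0.002, -0.002]
wrist_force: [-0.1, -0.1, -0.1]
grip_width: 0.0484
[ 0.455  0.179  1.778 -0.     1.187 -0.802] [0.41682312 0.33483424 0.16011605] [[-0.951  0.309 -0.002]
 [ 0.309  0.951 -0.001]
 [ 0.002 -0.002 -1.   ]]
pred tabtop (np.float64(276.2039789742567), np.float64(226.21408085329216)) tcp (np.float64(275.1703941559098), np.float64(282.56446795314355))
```

View pics/w3.png

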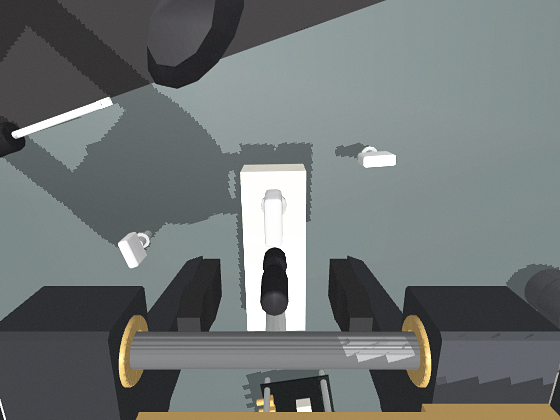

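The wrist view shows the stand straight ahead, with the pin tab at about (273,222), the driver at (273,280) and the decoys at (377,158) and (132,248), well clear of the fingers. The prediction was (276,226), so the position is good to about 1–2 mm.

```bash
python3 - <<'E'
from h import *
f=load('w3'); g=f['img'].astype(int).sum(2)//3
for v in (212,220,228,236): print(v,g[v,255:292].tolist())
print(g[185:252,273].tolist())
for p in ([.418,.335,.082],[.418,.335,.034]): print(proj(f,p))
c,s=np.cos(np.radians(-18)),np.sin(np.radians(-18))
for k in (-.017,.017):print(proj(f,[.418+k*c,.335+k*s,.082]))
E
```

```text
212 [253, 253, 253, 253, 253, 254, 254, 255, 239, 200, 250, 251, 253, 254, 254, 254, 254, 254, 254, 255, 255, 255, 254, 254, 252, 251, 232, 209, 229, 246, 255, 254, 253, 253, 253, 253, 253]
220 [253, 253, 253, 253, 253, 253, 253, 254, 255, 211, 246, 250, 252, 254, 254, 254, 254, 254, 254, 254, 255, 254, 254, 254, 252, 250, 235, 233, 254, 253, 253, 253, 253, 253, 253, 253, 253]
228 [253, 253, 253, 253, 253, 253, 253, 254, 255, 228, 238, 249, 252, 254, 254, 254, 254, 254, 254, 254, 255, 254, 254, 254, 251, 249, 240, 232, 255, 254, 253, 253, 253, 253, 253, 253, 253]
236 [255, 255, 253, 253, 253, 255, 255, 255, 255, 255, 221, 248, 252, 253, 254, 254, 254, 254, 254, 254, 254, 254, 254, 253, 251, 249, 242, 240, 255, 255, 255, 255, 255, 255, 255, 255, 255]
[254, 254, 254, 255, 210, 192, 198, 205, 202, 204, 201, 204, 204, 211, 242, 254, 254, 254, 254, 255, 255, 254, 255, 254, 254, 254, 254, 254, 254, 254, 254, 254, 254, 254, 254, 254, 254, 254, 254, 254, 254, 254, 254, 254, 254, 254, 254, 254, 254, 254, 254, 254, 254, 254, 254, 254, 254, 254, 254, 254, 254, 252, 139, 19, 32, 32, 28]
(np.float64(276.2039789742567), np.float64(226.21408085329216))
(np.float64(276.15703764557463), np.float64(205.68681214889472))
(np.float64(276.28154561698506), np.float64(201.06083676571302))
(np.float64(276.1296117555559), np.float64(250.32981847321935))
```

```bash
python3 -m crank '[{"rx":0,"ry":0,"rz":0,"dx":0,"dy":-0.001,"dz":0.04,"gripper":0.45},{"rx":0,"ry":0,"rz":0,"dx":0,"dy":-0.001,"dz":0.08,"gripper":0.45},{"rx":0,"ry":0,"rz":0,"dx":0,"dy":-0.001,"dz":0.107,"gripper":0.45},{"rx":0,"ry":0,"rz":0,"dx":0,"dy":-0.001,"dz":0.107,"gripper":0.6},{"rx":0,"ry":0,"rz":0,"dx":0,"dy":-0.001,"dz":0.107,"gripper":1},{"rx":0,"ry":0,"rz":0,"dx":0,"dy":-0.001,"dz":0.107,"gripper":1},{"rx":0,"ry":0,"rz":0,"dx":0,"dy":-0.001,"dz":0.107,"gripper":1},{"rx":0,"ry":0,"rz":0,"dx":0,"dy":-0.001,"dz":0.107,"gripper":1},{"rx":0,"ry":0,"rz":0,"dx":0,"dy":-0.001,"dz":0.107,"gripper":1}]'
```

```text
t: 2.62
tool_pos: [0.418, 0.3343, 0.0549]
eef_rot: [0.156, 0.988, 0.0, 0.001]
wrist_force: [-0.6, -2.9, 6.4]
grip_width: 0.0117
```

```bash
python3 -m crank '[{"rx":0,"ry":0,"rz":0,"dx":0,"dy":0,"dz":-0.03,"gripper":1},{"rx":0,"ry":0,"rz":0,"dx":0,"dy":0,"dz":-0.08,"gripper":1},{"rx":0,"ry":0,"rz":0,"dx":0,"dy":0,"dz":-0.13,"gripper":1},{"rx":0,"ry":0,"rz":0,"dx":0,"dy":0,"dz":-0.15,"gripper":1},{"rx":0,"ry":0,"rz":0,"dx":0,"dy":0,"dz":-0.15,"gripper":1}]'
cat > geo.py <<'E'
from h import *
from scipy.optimize import least_squares
# fit hub (face level), azimuth phi, wheel angle from rim/hub/hole pixels in 3 first pictures
s=load('scene');d=load('side');w=load('wrist')
obs=[('hub',s,158.35,172.85),('hub',d,246.35,139.85),('hub',w,302,264),('hole',s,174.6,195.6),('hole',d,241.85,161.6),('hole',w,308,200)]
def frame(phi):
    n=np.array([.5*np.cos(phi),.5*np.sin(phi),np.sqrt(.75)]); a=np.array([np.cos(phi)*n[2],np.sin(phi)*n[2],-.5]) # a downslope
    return n,a,np.cross(n,a)
def pts(x):
    n,a,b=frame(x[3]); return n,x[:3]+.005*n, x[:3]+.055*(np.cos(x[4])*a+np.sin(x[4])*b)
def res(x):
    n,h,o=pts(x); e=[]
    for k,f,u,v in obs: e+=list(np.array(proj(f,h if k=='hub' else o))-(u,v))
    return np.array(e+[ (x[3]-np.radians(57.28))/np.radians(1)])
S=least_squares(res,[.595,-.05,.11,1.0,.4],x_scale=.01,loss='soft_l1'); x=S.x
n,h,o=pts(x); n_,a,b=frame(x[3])
if __name__=='__main__':
    print('hub',x[:3].round(4),'phi',np.degrees(x[3]),'th',np.degrees(x[4]),'hole',o.round(4),'n',n.round(4)); print(res(x).round(1))
E
python3 geo.py; python3 - <<'E'
from h import *
f=grab('side','sd2'); grab('scene','sc2'); o=r.get_obs(); print(o['tool_pos'],o['eef_rot'],o['wrist_force'])
T=o['tool_pos'];z=R.from_quat(o['eef_rot']).as_matrix()[:,2]
out=np.zeros((450,800,3),np.uint8)
for i,n in enumerate(('side','scene')):
    g=load(('sd2','sc2')[i]); u,v=proj(g,T+z*.045); x0,y0=int(u)-40,int(v)-60; print(n,'tip pred',u,v,'crop org',x0,y0)
    out[:,400*i:400*i+400]=cv2.resize(g['img'][y0:y0+90,x0:x0+80],(400,450),interpolation=cv2.INTER_CUBIC)
cv2.imwrite('pics/c2.png',out)
E
```

```text
t: 3.25
tool_pos: [0.4181, 0.3348, 0.2057]
eef_rot: [0.156, 0.988, 0.001, 0.002]
wrist_force: [0.6, -0.5, -1.7]
grip_width: 0.0121
hub [ 0.5953 -0.0535  0.1115] phi 57.28779020094088 th 20.67562950268373 hole [ 0.603  -0.0055  0.0857] n [0.2702 0.4207 0.866 ]
[-0.3  0.3  0.4 -0.3 -0.   0.1 -0.   0.3  0.7 -0.2  0.2 -0.2  0. ]
[0.41657216 0.33393462 0.20270819] [ 1.56408803e-01  9.87692210e-01 -3.27834534e-04 -5.25755768e-04] [-0.53434252  0.2530658  -0.0554284 ]
side tip pred 354.9971651550882 218.25737042762069 crop org 314 158
scene tip pred 381.92899566902946 185.9868806239136 crop org 341 125
```

View pics/c2.png

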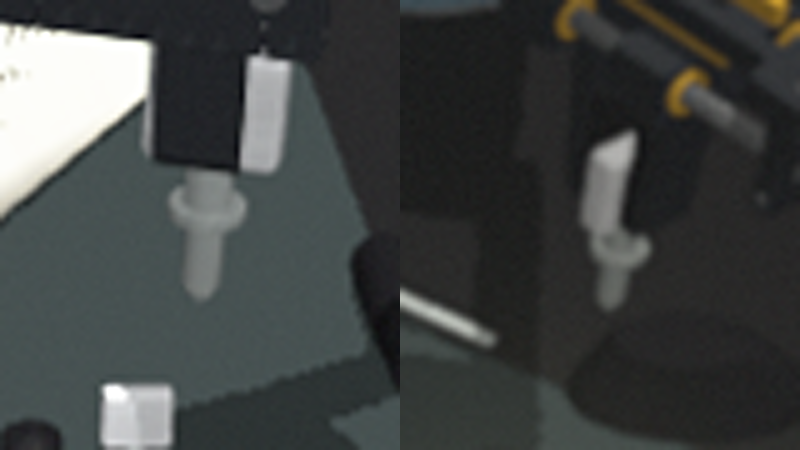

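Side and scene crops: the pin is firmly held and upright in the jaws. Its tip is at side (354,217) and scene (383,187), within 1 px of the prediction, so the tip is 45 mm beyond the TCP. The geometry fit for hub and hole has residuals under 0.7 px. Now the move to hover over the hole.

```bash
cat > plan.py <<'E'
from geo import *
# target: rotation & position for a tip at given height h above the face at wheel angle t
y=np.array([1,0,0])-n_[0]*n_; y/=np.linalg.norm(y); Rt=np.c_[np.cross(y,-n_),y,-n_]
def hole(t): return x[:3]+.055*(np.cos(x[4]+t)*a+np.sin(x[4]+t)*b)
def tcp(t,hh,L=.045): return hole(t)+n_*(hh+L)
def rel(Rc,pc,p): return Rc.T@(p-pc)
E
python3 - <<'E'
from plan import *
Rc=R.from_quat([0.15643,.98769,0,0]).as_matrix(); pc=np.array([.4168,.334,.203])
rv=np.degrees(R.from_matrix(Rc.T@Rt).as_rotvec()); print('rv',rv.round(2),np.linalg.norm(rv))
for hh in (.08,.02): print(hh,tcp(0,hh).round(4),rel(Rc,pc,tcp(0,hh)).round(4))
for g,u,v,u2,v2 in ((1,205,55,272,30),):
    print('device',tri((load('scene'),u,v),(load('side'),u2,v2)))
print(load('scene')['img'].shape)
E
```

```text
rv [ 29.66 -12.65  73.79] 80.52609757149533
0.08 [0.6368 0.0471 0.194 ] [-0.2979 -0.2049  0.009 ]
0.02 [0.6206 0.0219 0.142 ] [-0.2902 -0.2339  0.061 ]
device (array([0.52717783, 0.03794583, 0.35204122]), [array([-0.6,  4.9]), array([ 2.1, -4.5])])
(420, 560, 3)
```

```bash
python3 - <<'E'
from plan import *
for u,v,u2,v2 in ((196,108,279,85),(153,132,221,88),(215,65,300,45),(122,88,197,45)):
    p,e=tri((load('scene'),u,v),(load('side'),u2,v2)); q=p-x[:3]; print(p.round(3),e,'a,b,n',(q@a).round(3),(q@b).round(3),(q@n_).round(3))
E
```

```text
[ 0.523 -0.002  0.243] [array([-0. ,  0.2]), array([ 0.1, -0.2])] a,b,n -0.062 0.089 0.117
[0.629 0.    0.244] [array([-0.1,  3.2]), array([ 1.3, -2.6])] a,b,n -0.011 0.0 0.147
[0.483 0.017 0.318] [array([-0.1,  0.5]), array([ 0.2, -0.4])] a,b,n -0.104 0.132 0.178
[ 0.663 -0.013  0.328] [array([-0.2,  9.7]), array([ 3.3, -7.8])] a,b,n -0.047 -0.036 0.223
```

```bash
python3 -m crank '[{"rx":3.7,"ry":-1.6,"rz":9.2,"dx":-0.037,"dy":-0.026,"dz":0.0,"gripper":1},{"rx":7.4,"ry":-3.2,"rz":18.4,"dx":-0.074,"dy":-0.051,"dz":0.0,"gripper":1},{"rx":11.1,"ry":-4.7,"rz":27.7,"dx":-0.112,"dy":-0.077,"dz":0.0,"gripper":1},{"rx":14.8,"ry":-6.3,"rz":36.9,"dx":-0.149,"dy":-0.102,"dz":0.0,"gripper":1},{"rx":18.5,"ry":-7.9,"rz":46.1,"dx":-0.186,"dy":-0.128,"dz":0.0,"gripper":1},{"rx":22.2,"ry":-9.5,"rz":55.3,"dx":-0.223,"dy":-0.154,"dz":0.0,"gripper":1},{"rx":26,"ry":-11.1,"rz":64.6,"dx":-0.261,"dy":-0.179,"dz":0.005,"gripper":1},{"rx":29.66,"ry":-12.65,"rz":73.79,"dx":-0.298,"dy":-0.205,"dz":0.009,"gripper":1},{"rx":29.66,"ry":-12.65,"rz":73.79,"dx":-0.298,"dy":-0.205,"dz":0.009,"gripper":1},{"rx":29.66,"ry":-12.65,"rz":73.79,"dx":-0.298,"dy":-0.205,"dz":0.009,"gripper":1}]'; python3 -c "
from plan import *
o=r.get_obs();print(o['q'].round(2),o['tool_pos'].round(4),o['wrist_force'].round(2));Rc=R.from_quat(o['eef_rot']).as_matrix();print(np.degrees(R.from_matrix(Rc.T@Rt).as_rotvec()).round(2),rel(Rc,o['tool_pos'],tcp(0,.02)).round(4))"
```

```text
t: 4.6
tool_pos: [0.6362, 0.0473, 0.1925]
eef_rot: [0.704, 0.662, -0.252, 0.062]
wrist_force: [0.1, 0.8, -1.2]
grip_width: 0.0116
[ 0.08  0.62  1.19 -0.41  1.66  0.18] [0.6362 0.0473 0.1925] [ 0.06  0.82 -1.19]
[-0.18 -0.01  0.14] [-0.0008  0.0004  0.0586]
```

The pose was reached; the tall "device" in the first pictures was the gripper itself. I approach to 20 mm off the face and look.

```bash
python3 -m crank '[{"rx":0,"ry":0,"rz":0,"dx":0,"dy":0,"dz":0.03,"gripper":1},{"rx":0,"ry":0,"rz":0,"dx":0,"dy":0,"dz":0.06,"gripper":1},{"rx":0,"ry":0,"rz":0,"dx":0,"dy":0,"dz":0.06,"gripper":1},{"rx":0,"ry":0,"rz":0,"dx":0,"dy":0,"dz":0.06,"gripper":1}]'; python3 - <<'E'
from plan import *
f=grab('wrist','w4');o=r.get_obs();p=o['tool_pos'];z=R.from_quat(o['eef_rot']).as_matrix()[:,2]
print(p.round(4),o['wrist_force'].round(2),'tip',proj(f,p+.045*z),'hole',proj(f,hole(0)),'hub',proj(f,x[:3]+.005*n_))
g=grab('side','sd4');print('side tip',proj(g,p+.045*z),'hole',proj(g,hole(0)))
out=np.zeros((450,800,3),np.uint8)
out[:,:400]=cv2.resize(f['img'][180:330,200:333],(400,450),interpolation=cv2.INTER_CUBIC)
out[:,400:]=cv2.resize(g['img'][100:190,200:280],(400,450),interpolation=cv2.INTER_CUBIC)
cv2.imwrite('pics/c4.png',out)
E
```

```text
t: 5.1
tool_pos: [0.6215, 0.0229, 0.1442]
eef_rot: [0.704, 0.662, -0.25, 0.064]
wrist_force: [-0.8, -0.1, 0.2]
grip_width: 0.0117
[0.6219 0.0229 0.1445] [-0.34  0.28 -0.72] tip (np.float64(275.11487837451386), np.float64(241.40894733985675)) hole (np.float64(273.8708630307402), np.float64(227.3900685480189)) hub (np.float64(261.60627376767934), np.float64(307.8572151157258))
side tip (np.float64(238.01343609486491), np.float64(154.46175837330253)) hole (np.float64(242.53230712408316), np.float64(161.39843646979156))
```

View pics/c4.png

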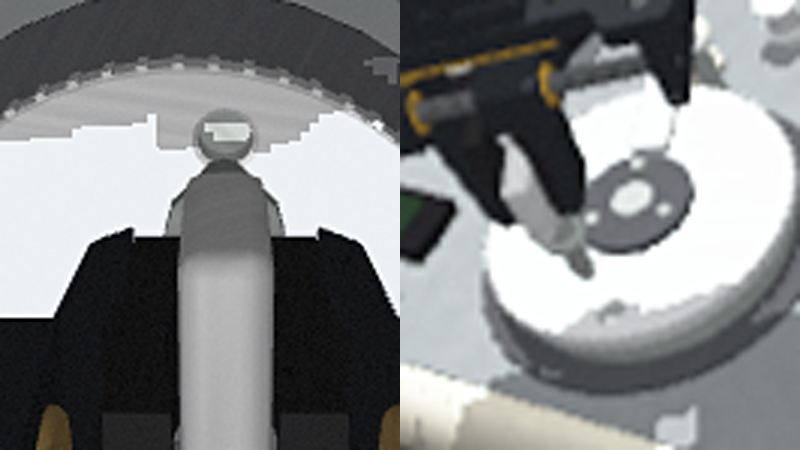

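Wrist crop: the hole is at about (274.5,225) and the nose lies on the same column, about 1.3 mm short along tool x. Side crop: tip at (237.6,155) and hole at (242.4,162.6), which agrees. I insert with a +1.2 mm x correction, watching the force.

```bash
python3 -m crank '[{"rx":0,"ry":0,"rz":0,"dx":0.0012,"dy":0,"dz":0.008,"gripper":1},{"rx":0,"ry":0,"rz":0,"dx":0.0012,"dy":0,"dz":0.016,"gripper":1},{"rx":0,"ry":0,"rz":0,"dx":0.0012,"dy":0,"dz":0.02,"gripper":1},{"rx":0,"ry":0,"rz":0,"dx":0.0012,"dy":0,"dz":0.024,"gripper":1},{"rx":0,"ry":0,"rz":0,"dx":0.0012,"dy":0,"dz":0.024,"gripper":1}]'; cat > st.py <<'E'
from plan import *
o=r.get_obs();p=o['tool_pos'];M=R.from_quat(o['eef_rot']).as_matrix();t=p+.045*M[:,2]-x[:3]
print('t',o['t'],'F tool',(M.T@o['wrist_force']).round(1),'tip: height',(t@n_).round(4),'radius',np.hypot(t@a,t@b).round(4),'angle',(np.arctan2(t@b,t@a)-x[4]).round(3),'grip',o['grip_width'].round(4),'q',o['q'].round(2))
print('err to nominal hole in tool axes',(Rt.T@(p+.045*M[:,2]-hole(0))).round(4))
E
python3 st.py
```

```text
t: 5.82
tool_pos: [0.6145, 0.0125, 0.1213]
eef_rot: [0.704, 0.661, -0.251, 0.063]
wrist_force: [0.2, -0.1, -0.6]
grip_width: 0.0118Traceback (most recent call last):
  File "st.py", line 3, in <module>
    print('t',o['t'],'F tool',(M.T@o['wrist_force']).round(1),'tip: height',(t@n_).round(4),'radius',np.hypot(t@a,t@b).round(4),'angle',(np.arctan2(t@b,t@a)-x[4]).round(3),'grip',o['grip_width'].round(4),'q',o['q'].round(2))
                                                                                                                                                                                   ^^^^^^^^^^^^^^^^^^^^^
AttributeError: 'float' object has no attribute 'round'
```

```bash
sed -i "s/o\['grip_width'\].round(4)/o['grip_width']/" st.py; python3 st.py;  python3 -m crank '[{"rx":0,"ry":0,"rz":0,"dx":0,"dy":0,"dz":0.002,"gripper":1},{"rx":0,"ry":0,"rz":0,"dx":0,"dy":0,"dz":0.004,"gripper":1},{"rx":0,"ry":0,"rz":0,"dx":0,"dy":0,"dz":0.004,"gripper":1}]'; python3 st.py
```

```text
t 5.825 F tool [0.2 0.4 0.5] tip: height -0.0036 radius 0.0556 angle -0.004 grip 0.011796553739382026 q [ 0.04  0.64  1.33 -0.42  1.51  0.2 ]
err to nominal hole in tool axes [0.0006 0.0003 0.0036]
t: 6.2
tool_pos: [0.6137, 0.0106, 0.1183]
eef_rot: [0.704, 0.661, -0.251, 0.064]
wrist_force: [1.4, -2.5, 1.6]
grip_width: 0.0117
t 6.2 F tool [-2.9  1.3 -0.7] tip: height -0.0072 radius 0.0553 angle -0.008 grip 0.01168913635372367 q [ 0.03  0.64  1.33 -0.43  1.5   0.2 ]
err to nominal hole in tool axes [0.0002 0.0005 0.0072]
```

```bash
python3 -m crank '[{"rx":0,"ry":0,"rz":0,"dx":-0.0004,"dy":0,"dz":0.0015,"gripper":1},{"rx":0,"ry":0,"rz":0,"dx":-0.0004,"dy":0,"dz":0.003,"gripper":1},{"rx":0,"ry":0,"rz":0,"dx":-0.0004,"dy":0,"dz":0.003,"gripper":1}]'; python3 st.py
```

```text
t: 6.58
tool_pos: [0.6133, 0.0097, 0.1167]
eef_rot: [0.704, 0.661, -0.25, 0.064]
wrist_force: [0.3, -1.0, 5.2]
grip_width: 0.0116
t 6.575 F tool [-3.2 -0.8 -4.2] tip: height -0.0091 radius 0.0552 angle -0.011 grip 0.011634479101151491 q [ 0.03  0.64  1.33 -0.43  1.49  0.2 ]
err to nominal hole in tool axes [0.0001 0.0006 0.0091]
```

The nose is on the plate: height −9.1 mm (expected −9) with axial force building. Next, the sweep table in tool axes.

```bash
python3 - <<'E'
from plan import *
for t in np.r_[0:.5:.1,.5:1.11:.05]: print(round(t,2),(Rt.T@(hole(t)-hole(0))).round(4))
E
```

```text
0.0 [0. 0. 0.]
0.1 [ 0.0005 -0.0055 -0.    ]
0.2 [ 0.0005 -0.011  -0.    ]
0.3 [-0.0001 -0.0164 -0.    ]
0.4 [-0.0012 -0.0218 -0.    ]
0.5 [-0.0028 -0.0271 -0.    ]
0.55 [-0.0038 -0.0296 -0.    ]
0.6 [-0.005  -0.0321 -0.    ]
0.65 [-0.0062 -0.0346 -0.    ]
0.7 [-0.0076 -0.0369 -0.    ]
0.75 [-0.0091 -0.0392 -0.    ]
0.8 [-0.0107 -0.0415 -0.    ]
0.85 [-0.0125 -0.0436 -0.    ]
0.9 [-0.0143 -0.0457 -0.    ]
0.95 [-0.0162 -0.0476 -0.    ]
1.0 [-0.0182 -0.0495 -0.    ]
1.05 [-0.0204 -0.0512 -0.    ]
1.1 [-0.0226 -0.0529  0.    ]
```

```bash
python3 -m crank '[{"rx":0,"ry":0,"rz":0,"dx":0.0003,"dy":-0.0028,"dz":0,"gripper":1},{"rx":0,"ry":0,"rz":0,"dx":0.0005,"dy":-0.0055,"dz":0,"gripper":1},{"rx":0,"ry":0,"rz":0,"dx":0.0005,"dy":-0.0083,"dz":0,"gripper":1},{"rx":0,"ry":0,"rz":0,"dx":0.0005,"dy":-0.011,"dz":0,"gripper":1},{"rx":0,"ry":0,"rz":0,"dx":0.0002,"dy":-0.0137,"dz":0,"gripper":1},{"rx":0,"ry":0,"rz":0,"dx":-0.0001,"dy":-0.0164,"dz":0,"gripper":1},{"rx":0,"ry":0,"rz":0,"dx":-0.0006,"dy":-0.0191,"dz":0,"gripper":1},{"rx":0,"ry":0,"rz":0,"dx":-0.0012,"dy":-0.0218,"dz":0,"gripper":1},{"rx":0,"ry":0,"rz":0,"dx":-0.0012,"dy":-0.0218,"dz":0,"gripper":1}]'; python3 st.py
```

```text
t: 7.7
tool_pos: [0.5934, 0.011, 0.1222]
eef_rot: [0.704, 0.661, -0.249, 0.065]
wrist_force: [5.0, -0.8, 3.1]
grip_width: 0.0117
t 7.7 F tool [-2.1  4.2 -3.7] tip: height -0.0091 radius 0.0546 angle 0.364 grip 0.011738427917396259 q [ 0.04  0.59  1.39 -0.43  1.48  0.21]
err to nominal hole in tool axes [-0.0011 -0.0198  0.0091]
```

```bash
python3 -m crank '[{"rx":0,"ry":0,"rz":0,"dx":-0.0008,"dy":-0.0027,"dz":0.001,"gripper":1},{"rx":0,"ry":0,"rz":0,"dx":-0.0016,"dy":-0.0053,"dz":0.002,"gripper":1},{"rx":0,"ry":0,"rz":0,"dx":-0.0021,"dy":-0.0066,"dz":0.002,"gripper":1},{"rx":0,"ry":0,"rz":0,"dx":-0.0026,"dy":-0.0078,"dz":0.002,"gripper":1},{"rx":0,"ry":0,"rz":0,"dx":-0.0026,"dy":-0.0078,"dz":0.002,"gripper":1}]'; python3 st.py
```

```text
t: 8.32
tool_pos: [0.5872, 0.0098, 0.1245]
eef_rot: [0.705, 0.662, -0.247, 0.066]
wrist_force: [9.5, 1.9, 5.9]
grip_width: 0.0114
t 8.325 F tool [-0.9  7.6 -8.4] tip: height -0.0093 radius 0.0543 angle 0.484 grip 0.011413570870586982 q [ 0.03  0.57  1.42 -0.43  1.47  0.21]
err to nominal hole in tool axes [-0.0031 -0.026   0.0093]
```

```bash
python3 -m crank '[{"rx":0,"ry":0,"rz":0,"dx":-0.0006,"dy":-0.0013,"dz":0,"gripper":1},{"rx":0,"ry":0,"rz":0,"dx":-0.0012,"dy":-0.0025,"dz":0,"gripper":1},{"rx":0,"ry":0,"rz":0,"dx":-0.0018,"dy":-0.0038,"dz":0,"gripper":1},{"rx":0,"ry":0,"rz":0,"dx":-0.0024,"dy":-0.005,"dz":0,"gripper":1}]'; python3 st.py;  python3 -m crank '[{"rx":0,"ry":0,"rz":0,"dx":-0.0007,"dy":-0.0012,"dz":0,"gripper":1},{"rx":0,"ry":0,"rz":0,"dx":-0.0014,"dy":-0.0023,"dz":0,"gripper":1},{"rx":0,"ry":0,"rz":0,"dx":-0.0014,"dy":-0.0023,"dz":0,"gripper":1}]'; python3 st.py
```

```text
t: 8.82
tool_pos: [0.5827, 0.0085, 0.1265]
eef_rot: [0.705, 0.662, -0.247, 0.066]
wrist_force: [11.0, 2.2, 3.9]
grip_width: 0.0116
t 8.825 F tool [ 0.3  9.4 -7.2] tip: height -0.0093 radius 0.0542 angle 0.576 grip 0.011621175392812547 q [ 0.03  0.56  1.43 -0.43  1.47  0.21]
err to nominal hole in tool axes [-0.0051 -0.0306  0.0093]
t: 9.2
tool_pos: [0.5802, 0.0077, 0.1277]
eef_rot: [0.705, 0.662, -0.247, 0.066]
wrist_force: [9.6, 4.0, 5.2]
grip_width: 0.0115
t 9.2 F tool [ 1.4  7.6 -8.7] tip: height -0.0093 radius 0.0542 angle 0.631 grip 0.011503731271440724 q [ 0.03  0.55  1.44 -0.43  1.47  0.21]
err to nominal hole in tool axes [-0.0064 -0.0333  0.0093]
```

```bash
python3 -m crank '[{"rx":0,"ry":0,"rz":0,"dx":-0.0008,"dy":-0.0012,"dz":0,"gripper":1},{"rx":0,"ry":0,"rz":0,"dx":-0.0015,"dy":-0.0023,"dz":0,"gripper":1},{"rx":0,"ry":0,"rz":0,"dx":-0.0015,"dy":-0.0023,"dz":0,"gripper":1}]'; python3 st.py;  python3 -m crank '[{"rx":0,"ry":0,"rz":0,"dx":-0.0008,"dy":-0.0012,"dz":0,"gripper":1},{"rx":0,"ry":0,"rz":0,"dx":-0.0016,"dy":-0.0023,"dz":0,"gripper":1},{"rx":0,"ry":0,"rz":0,"dx":-0.0016,"dy":-0.0023,"dz":0,"gripper":1}]'; python3 st.py
```

```text
t: 9.57
tool_pos: [0.578, 0.0067, 0.1288]
eef_rot: [0.705, 0.662, -0.247, 0.065]
wrist_force: [10.9, 5.1, 4.9]
grip_width: 0.0122
t 9.575 F tool [ 2.5  8.8 -9.3] tip: height -0.0093 radius 0.0542 angle 0.679 grip 0.012231864577783639 q [ 0.03  0.55  1.44 -0.43  1.47  0.21]
err to nominal hole in tool axes [-0.0077 -0.0356  0.0093]
t: 9.95
tool_pos: [0.5758, 0.0057, 0.13]
eef_rot: [0.705, 0.662, -0.247, 0.065]
wrist_force: [9.1, 5.7, 4.8]
grip_width: 0.0118
t 9.95 F tool [ 3.   7.  -8.9] tip: height -0.0093 radius 0.0542 angle 0.729 grip 0.011797373115913886 q [ 0.03  0.54  1.45 -0.43  1.46  0.2 ]
err to nominal hole in tool axes [-0.0091 -0.0379  0.0093]
```

```bash
python3 -m crank '[{"rx":0,"ry":0,"rz":0,"dx":-0.0009,"dy":-0.0011,"dz":0,"gripper":1},{"rx":0,"ry":0,"rz":0,"dx":-0.0018,"dy":-0.0021,"dz":0,"gripper":1},{"rx":0,"ry":0,"rz":0,"dx":-0.0018,"dy":-0.0021,"dz":0,"gripper":1}]'; python3 st.py;  python3 -m crank '[{"rx":0,"ry":0,"rz":0,"dx":-0.0009,"dy":-0.0011,"dz":0,"gripper":1},{"rx":0,"ry":0,"rz":0,"dx":-0.0018,"dy":-0.0021,"dz":0,"gripper":1},{"rx":0,"ry":0,"rz":0,"dx":-0.0018,"dy":-0.0021,"dz":0,"gripper":1}]'; python3 st.py
```

```text
t: 10.32
tool_pos: [0.5738, 0.0046, 0.1312]
eef_rot: [0.705, 0.662, -0.246, 0.065]
wrist_force: [10.8, 6.9, 4.4]
grip_width: 0.0121
t 10.325 F tool [ 4.4  8.6 -9.6] tip: height -0.0093 radius 0.0541 angle 0.776 grip 0.012068557117377414 q [ 0.03  0.54  1.46 -0.43  1.46  0.2 ]
err to nominal hole in tool axes [-0.0106 -0.0399  0.0093]
t: 10.7
tool_pos: [0.5717, 0.0033, 0.1324]
eef_rot: [0.705, 0.662, -0.246, 0.065]
wrist_force: [10.2, 6.1, 4.5]
grip_width: 0.0117
t 10.7 F tool [ 3.6  8.1 -9.2] tip: height -0.0094 radius 0.0541 angle 0.827 grip 0.011711827668543198 q [ 0.02  0.53  1.46 -0.43  1.46  0.2 ]
err to nominal hole in tool axes [-0.0123 -0.0421  0.0094]
```

cmd 0.90 → 0.95 (−.0019,−.0019), → 1.0 (−.002,−.0019).

```bash
python3 -m crank '[{"rx":0,"ry":0,"rz":0,"dx":-0.001,"dy":-0.001,"dz":0,"gripper":1},{"rx":0,"ry":0,"rz":0,"dx":-0.0019,"dy":-0.0019,"dz":0,"gripper":1},{"rx":0,"ry":0,"rz":0,"dx":-0.0019,"dy":-0.0019,"dz":0,"gripper":1}]'; python3 st.py;  python3 -m crank '[{"rx":0,"ry":0,"rz":0,"dx":-0.001,"dy":-0.001,"dz":0,"gripper":1},{"rx":0,"ry":0,"rz":0,"dx":-0.002,"dy":-0.0019,"dz":0,"gripper":1},{"rx":0,"ry":0,"rz":0,"dx":-0.002,"dy":-0.0019,"dz":0,"gripper":1}]'; python3 st.py
```

```text
t: 11.08
tool_pos: [0.5696, 0.0019, 0.1336]
eef_rot: [0.705, 0.662, -0.247, 0.065]
wrist_force: [8.6, 6.9, 4.5]
grip_width: 0.0122
t 11.075 F tool [ 4.3  6.5 -9. ] tip: height -0.0095 radius 0.0542 angle 0.879 grip 0.01223650839500096 q [ 0.02  0.52  1.47 -0.43  1.46  0.2 ]
err to nominal hole in tool axes [-0.0141 -0.0442  0.0095]
t: 11.45
tool_pos: [0.5661, -0.0005, 0.1339]
eef_rot: [0.704, 0.662, -0.249, 0.064]
wrist_force: [6.5, 1.9, -0.5]
grip_width: 0.0117
t 11.45 F tool [ 1.9  6.2 -2.1] tip: height -0.0112 radius 0.0549 angle 0.953 grip 0.011689097053880973 q [ 0.02  0.52  1.48 -0.43  1.46  0.2 ]
err to nominal hole in tool axes [-0.0164 -0.0476  0.0112]
```

The nose dropped to −11.2 mm at 0.95 rad and the axial force fell: the bore is found. Now I push it in.

```bash
python3 -m crank '[{"rx":0,"ry":0,"rz":0,"dx":0,"dy":0,"dz":0.002,"gripper":1},{"rx":0,"ry":0,"rz":0,"dx":0,"dy":0,"dz":0.004,"gripper":1},{"rx":0,"ry":0,"rz":0,"dx":0,"dy":0,"dz":0.004,"gripper":1}]'; python3 st.py
```

```text
t: 11.82
tool_pos: [0.5644, -0.0029, 0.1303]
eef_rot: [0.704, 0.661, -0.25, 0.064]
wrist_force: [5.7, 1.5, 0.3]
grip_width: 0.0116
t 11.825 F tool [ 1.2  5.3 -2.4] tip: height -0.0157 radius 0.0548 angle 0.968 grip 0.011601793296862006 q [ 0.02  0.52  1.48 -0.43  1.46  0.2 ]
err to nominal hole in tool axes [-0.0171 -0.0482  0.0157]
```

Going in freely (−15.7 mm). Continue to home at −24, plus a little press.

```bash
python3 -m crank '[{"rx":0,"ry":0,"rz":0,"dx":0,"dy":0,"dz":0.002,"gripper":1},{"rx":0,"ry":0,"rz":0,"dx":0,"dy":0,"dz":0.004,"gripper":1},{"rx":0,"ry":0,"rz":0,"dx":0,"dy":0,"dz":0.006,"gripper":1},{"rx":0,"ry":0,"rz":0,"dx":0,"dy":0,"dz":0.006,"gripper":1}]'; python3 st.py;python3 -m crank '[{"rx":0,"ry":0,"rz":0,"dx":0,"dy":0,"dz":0.0015,"gripper":1},{"rx":0,"ry":0,"rz":0,"dx":0,"dy":0,"dz":0.003,"gripper":1},{"rx":0,"ry":0,"rz":0,"dx":0,"dy":0,"dz":0.003,"gripper":1}]'; python3 st.py
```

```text
t: 12.32
tool_pos: [0.5626, -0.0055, 0.1249]
eef_rot: [0.704, 0.661, -0.25, 0.064]
wrist_force: [4.9, 0.7, -0.5]
grip_width: 0.0117
t 12.325 F tool [ 0.9  4.7 -1.1] tip: height -0.022 radius 0.0549 angle 0.97 grip 0.011696660170534778 q [ 0.01  0.52  1.49 -0.43  1.44  0.2 ]
err to nominal hole in tool axes [-0.0171 -0.0483  0.022 ]
t: 12.7
tool_pos: [0.5622, -0.0064, 0.1231]
eef_rot: [0.705, 0.661, -0.249, 0.064]
wrist_force: [4.9, 3.2, 3.8]
grip_width: 0.012
t 12.7 F tool [ 1.2  3.4 -6. ] tip: height -0.024 radius 0.0547 angle 0.968 grip 0.012046649244413492 q [ 0.01  0.52  1.49 -0.43  1.44  0.2 ]
err to nominal hole in tool axes [-0.0171 -0.0481  0.024 ]
```

```bash
python3 -m crank '[{"rx":0,"ry":0,"rz":0,"dx":0,"dy":0,"dz":0.002,"gripper":1},{"rx":0,"ry":0,"rz":0,"dx":0,"dy":0.001,"dz":0.005,"gripper":1},{"rx":0,"ry":0,"rz":0,"dx":0,"dy":0.002,"dz":0.005,"gripper":1}]'; python3 st.py
```

```text
t: 13.08
tool_pos: [0.5631, -0.0066, 0.1225]
eef_rot: [0.705, 0.661, -0.249, 0.064]
wrist_force: [-3.5, 16.5, 29.3]
grip_width: 0.0121
t 13.075 F tool [  2.1 -12.3 -31.4] tip: height -0.0244 radius 0.0541 angle 0.953 grip 0.012113641356868097 q [ 0.01  0.53  1.49 -0.43  1.44  0.2 ]
err to nominal hole in tool axes [-0.017  -0.0471  0.0244]
```

```bash
python3 -m crank '[{"rx":0,"ry":0,"rz":0,"dx":0,"dy":-0.001,"dz":-0.005,"gripper":1},{"rx":0,"ry":0,"rz":0,"dx":0,"dy":-0.001,"dz":-0.005,"gripper":1},{"rx":0,"ry":0,"rz":0,"dx":0,"dy":-0.001,"dz":-0.005,"gripper":1}]'; python3 st.py
```

```text
t: 13.45
tool_pos: [0.5626, -0.0065, 0.1229]
eef_rot: [0.705, 0.661, -0.25, 0.063]
wrist_force: [3.3, 6.3, 7.6]
grip_width: 0.0119
t 13.45 F tool [  2.3   0.6 -10.1] tip: height -0.0242 radius 0.0544 angle 0.963 grip 0.011871157749599086 q [ 0.01  0.53  1.49 -0.43  1.44  0.2 ]
err to nominal hole in tool axes [-0.0171 -0.0477  0.0242]
```

Lateral load is near zero with the pin at home, so I release, then retract straight out and look.

```bash
python3 -m crank '[{"rx":0,"ry":0,"rz":0,"dx":0,"dy":0,"dz":-0.001,"gripper":0.6},{"rx":0,"ry":0,"rz":0,"dx":0,"dy":0,"dz":-0.001,"gripper":0.6},{"rx":0,"ry":0,"rz":0,"dx":0,"dy":0,"dz":-0.001,"gripper":0.6},{"rx":0,"ry":0,"rz":0,"dx":0,"dy":0,"dz":-0.001,"gripper":0.5},{"rx":0,"ry":0,"rz":0,"dx":0,"dy":0,"dz":-0.02,"gripper":0.5},{"rx":0,"ry":0,"rz":0,"dx":0,"dy":0,"dz":-0.05,"gripper":0.5},{"rx":0,"ry":0,"rz":0,"dx":0,"dy":0,"dz":-0.1,"gripper":0.5},{"rx":0,"ry":0,"rz":0,"dx":0,"dy":0,"dz":-0.14,"gripper":0.5},{"rx":0,"ry":0,"rz":0,"dx":0,"dy":0,"dz":-0.14,"gripper":0.5}]'; python3 st.py; python3 - <<'E'
from plan import *
f=grab('wrist','w5');g=grab('side','sd5');s=grab('scene','sc5')
for t in (.95,.97,1.0): print(t,'grip pred home',*[np.round(proj(k,hole(t)+.032*n_),1) for k in (f,g,s)])
out=np.zeros((600,800,3),np.uint8)
z=lambda i,x0,y0,w,h:cv2.resize(i['img'][y0:y0+h,x0:x0+w],(400,300),interpolation=cv2.INTER_CUBIC)
out[:300,:400]=z(f,150,110,240,180);out[:300,400:]=z(g,195,90,120,90);out[300:,:400]=z(s,110,125,100,75);out[300:,400:]=z(g,150,210,240,180)
cv2.imwrite('pics/c5.png',out)
E
```

```text
t: 14.58
tool_pos: [0.6023, 0.0532, 0.2482]
eef_rot: [0.705, 0.662, -0.248, 0.066]
wrist_force: [-0.4, -0.5, 0.2]
grip_width: 0.0438
t 14.575 F tool [-0.5 -0.3  0.2] tip: height 0.1202 radius 0.053 angle 0.965 grip 0.04380749436759737 q [ 0.1   0.5   1.26 -0.41  1.71  0.17]
err to nominal hole in tool axes [-0.0182 -0.0467 -0.1202]
0.95 grip pred home [272.4 197.3] [259.2 141. ] [186.9 168.3]
0.97 grip pred home [271.4 198.2] [259.5 140.6] [186.9 167.8]
1.0 grip pred home [270.1 199.7] [260.1 140.1] [186.9 167. ]
```

View pics/c5.png

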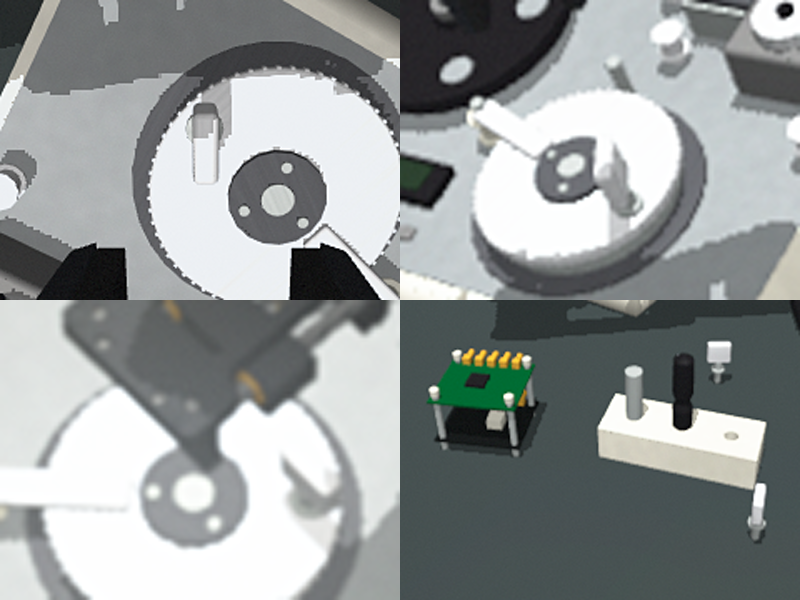

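The pin stands in the wheel with its collar on the face: tab at wrist (273,196), predicted home (272,198). The arm has swung with the wheel, which stays held with the gripper clear. Punch, driver and board stack are in place. Now a one-second hold check, then hand in.

```bash
python3 -m crank '[{"rx":0,"ry":0,"rz":0,"dx":0,"dy":0,"dz":-0.02,"gripper":0.5},{"rx":0,"ry":0,"rz":0,"dx":0,"dy":0,"dz":-0.02,"gripper":0.5},{"rx":0,"ry":0,"rz":0,"dx":0,"dy":0,"dz":-0.02,"gripper":0.5},{"rx":0,"ry":0,"rz":0,"dx":0,"dy":0,"dz":-0.02,"gripper":0.5},{"rx":0,"ry":0,"rz":0,"dx":0,"dy":0,"dz":-0.02,"gripper":0.5},{"rx":0,"ry":0,"rz":0,"dx":0,"dy":0,"dz":-0.02,"gripper":0.5},{"rx":0,"ry":0,"rz":0,"dx":0,"dy":0,"dz":-0.02,"gripper":0.5},{"rx":0,"ry":0,"rz":0,"dx":0,"dy":0,"dz":-0.02,"gripper":0.5}]'; python3 - <<'E'
from h import *
g=grab('side','sd6')['img'].astype(int); a=load('sd5')['img'].astype(int); b=load('side')['img'].astype(int)
print('wheel change over 1 s',np.abs(g-a)[105:165,220:285].mean().round(2),'board vs start',np.abs(g-b)[230:305,160:240].mean().round(2),'tools vs start',np.abs(g-b)[235:290,275:330].mean().round(2))
r.hand_in()
E
```

```text
t: 15.72
tool_pos: [0.6051, 0.0599, 0.2609]
eef_rot: [0.704, 0.661, -0.251, 0.063]
wrist_force: [0.6, 0.4, -0.0]
grip_width: 0.0441
wheel change over 1 s 0.79 board vs start 2.11 tools vs start 0.96
the job is handed in; nothing more can be done
```

The tension wheel is locked in its threading position at about 0.96 rad, and the job was handed in at 15.7 s of the 64 s allowed. I took the large-tab pin from the stand, put it in the wheel's hole and swept the wheel anticlockwise until the nose dropped into the bore. I then pushed it home and let go.

- **Pin home:** the nose stopped 24.0–24.4 mm below the face (24 expected), with a peak push of about 31 N along its axis. That is above the 10–20 N you gave, but well under the 120 N wrist limit.
- **Holding by itself:** after release, with the gripper withdrawn and about zero wrist force, the side view of the wheel hardly changed over 1 s (mean pixel difference 0.8). The tab sat within about 2 px of where it should be when fully home.
- **Other items:** the punch and driver are still in the stand. The board stack looks unmoved; its side view differs slightly from the start (2.1), more than the tools (1.0). I put that down to lighting and shadow, but did not check it further.
- **Slips on the way:** the first move command was refused because its rows left out some values, and nothing moved. I also briefly mistook the gripper for a tall device on the deck; it had no effect.

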